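Unload the finished brass valve from the bench vise

ROBOT

A 6-joint arm with a two-finger parallel gripper is mounted at the origin on the work surface. World frame = base frame: x ahead of the robot, y to its left, z up, the work surface at z = 0. Lengths are in m, angles in degrees, forces in N, time in s.
With the tool pointing down it reaches from about 0.375 to 0.75 m from the base axis. Payload 9 kg.
Tool frame: the origin (TCP) lies where the fingers leave the gripper's body, on its centre line; the fingertips stand 73 mm ahead of it and the grasp point (between the pads) lies 54 mm ahead of it (robot.tip_reach is the distance from the TCP to the fingertips, in m); z points along the fingers, y is the direction in which the jaws open and shut (so a half turn about z gives the same grasp; the last joint's range is limited). The gripper opens to 85 mm and grips with 20 to 120 N. Pads are 22 mm wide; open, the fingers measure 114 mm over their backs; the gripper's body (76 mm by 85 mm) begins 54 mm behind the grasp point. The pads swing forward as they close: fully open they stand 13 mm farther back than shut.
Start: joints at [-78.765, 5.964, 5.575, 89.605, 0, 77.527], TCP at [0.241, -0.549, 0.304] pointing down, gripper open.
Joint ranges: [-171.21, 171.21], [-48.23, 106.86], [-62.78, 66.21], [-105.2, 120.99], [-86.42, 89.51], [-180, 180]. Speed limits (degrees/s): [127.2, 127.2, 147.25, 180, 180, 180].

INTERFACE

Orientations are given as [roll, pitch, yaw] about the fixed x, y, z axes, in that order (R = Rz(yaw) Ry(pitch) Rx(roll)).
In Python, from plant import robot gives the robot as it stands. Calls block until the motion is done:
- robot.move_pose(position, orientation): joint-space move of the TCP to a pose.
- robot.line_to(position, vel=0.15, rotation=None, guard=None): straight line of the TCP; rotation=None keeps the orientation; vel is the mean speed in m/s. With guard (N) it stops when the force on the tool has changed by that much, and returns True; else False.
- robot.goto_joints(angles): joint-space move.
- robot.set_gripper(opening): finger opening in m; the grip force is fixed at half the most; returns when the fingers have stopped.
- robot.pause(seconds).
- robot.ik(position, orientation): joint angles nearest the present ones, or None.
- robot.observe(): the state.
- robot.grab_frame(name): name is "scene" or "top" or "wrist"; returns the picture (384x512x3 uint8, blue, green, red); there is no depth.
- robot.get_calibration(name): a dict with "vertical_fov" (degrees; the focal length in pixels is half the picture's height over the tangent of half this angle, whatever the lens; pixels are square), "cx", "cy" (the principal point, pixels), "rvec" (rotation vector, rad) and "tvec" (3), from world to camera coordinates, as OpenCV has them. Camera axes: x right, y down, z forward; pixel columns grow to the right and rows downward; lengths in m; the calibration is good to about 2 mm. A picture is of the moment at which its call begins: read the wrist's pose just before it. get_calibration takes no time and is no camera call; for the wrist camera it gives the pose at the moment of the call.
A pose or a line that the arm cannot do raises robot.IKError and nothing moves.
- robot.job_done(): hands the job in, once; it reports no verdict.
The state is a dict: "time": time; "q": joint angles; "qvel": joint speeds; "joint_torque": joint torques, N m; "tool_pos": TCP position; "tcp_rot": TCP orientation; "ft_force": force on the tool from outside, world axes, zero at the start; "torque": the same for the moment, N m; "gripper_width": finger opening in m.
Only numpy, scipy, OpenCV 4.12 (cv2) and the standard library are available. Lean on these libraries where they do the work, as an engineer would, in place of code of your own. Each camera call takes 0.05 s, during which the arm holds its last target. There are 200 camera calls.

TASK

The brass valve in the blue bench vise is finished. Slide the vise's moving jaw all the way open (its clamp is already released, so it just slides) and leave it open; only then lift the valve out and stand it upright in the shallow square grey tray, lowering it to the tray's floor before you let go.

Things in the scene. Friction and masses are not known exactly. Their poses are not given: they have to be found in the camera images.
- vise_jaw (a joint): Moving jaw of the blue vise (fixed to the table, 260 x 90 mm, bed 22 mm high). 0 = closed, 0.045 m = open at its stop; slides level with about 5 N of friction and stays put. Its 60 mm wide steel lip (top 67 mm above the table) reaches 8 mm over the valve's body and holds it down while closed. The plain fixed jaw opposite is 56 mm high. The valve stands on the bed between them.
- jaw_handle (a point): On the jaw's upright flat-sided steel handle, 105 mm above the table, 15 mm below the handle's top; moves with the jaw. Handle: 24 mm along the slide, 16 mm across, standing free from 41 to 120 mm above the table. Axes: x = direction in which the jaw opens, y = across the vise, z up. Jaw closed, it is 92 mm from the valve's centre line.
- valve: Finished brass valve in the vise, about 0.4 kg: body 44 x 44 mm, 36 mm high; square neck 24 x 24 mm on it, from 36 to 81 mm above its underside, then a 4 mm stub; a white round port 20 mm across sticks out 18 mm from the body's +y side. Origin: centre of its underside, z up; x and y square to the flats, in the vise parallel to the handle's. A like valve on the table is a bystander.
- tray: Shallow open square tray of grey plastic, 150 x 150 mm outside, 30 mm high, walls and floor 5 mm thick, empty, fixed. Origin: centre of its underside, z up, x and y along its sides. The deeper, narrower grey bin (110 mm square, 85 mm high) is a bystander.
Things that resemble listed ones, but are neither listed nor needed, are in the scene too. Leave any green or purple look-alike of the valve alone.

How it is judged (in metres and radians):
On the way, in this order (a step that is already met when the one before it is completed fails the run):
1. the jaw is slid open (at least 35 of its 45 mm) while the valve still stands in the vise (value of joint vise_jaw above 0.035 m and distance of valve from where it was at the start of the episode below 0.03 m), for 0.1 s.
2. the valve is lifted out of the vise (its underside more than 60 mm above the table) (height (world z) of valve above 0.06 m), for 0.1 s.
3. the valve stands on the tray's floor (within 15 mm of it, upright within 10 degrees) with the fingers still on it (x of valve in the frame of tray between -0.06 and 0.06 m and y of valve in the frame of tray between -0.06 and 0.06 m and z of valve in the frame of tray below 0.02 m and angle between valve's own z axis and vertical below 0.17 rad and contact force between valve and the fingers above 1 N), for 0.05 s.
At the end, for the whole second after the job is handed in: The valve stands at rest on the tray's floor, upright within 10 degrees (0.17 rad), its centre within 60 mm of the tray's centre along both sides, let go; the vise jaw is still open by more than 35 mm (x of valve in the frame of tray between -0.06 and 0.06 m and y of valve in the frame of tray between -0.06 and 0.06 m and z of valve in the frame of tray below 0.02 m and angle between valve's own z axis and vertical below 0.17 rad and value of joint vise_jaw above 0.035 m and linear speed of valve below 0.02 m/s and contact force between valve and the fingers below 0.1 N); the robot touches nothing.
It also fails if it takes over 51 s, if anything falls off the work surface, if the arm or the gripper's body presses on something with over 40 N, if the wrist force passes 120 N, or if a joint passes its speed limit or range.

## Working session

There is one attempt and no reset: what is moved stays moved. The work goes in short steps, each a Python script; the robot and the scene stay as the last script left them, time stands still between calls to the robot, and variables do not carry over. Pictures are saved under pics/ and viewed, about 8 in all and at most 12, crops included, and the job is handed in when it is done.

```bash
mkdir -p pics; ls; python3 - <<'E'
from plant import robot
import cv2
for n in("top","scene"):
    cv2.imwrite(f"pics/{n}0.png",robot.grab_frame(n)); print(n,robot.get_calibration(n))
E
```

```text
pics
top {'vertical_fov': 43.67892734106899, 'cx': 249.82110324510182, 'cy': 189.97583282764575, 'rvec': array([ 2.21454579, -2.19276298,  0.09339614]), 'tvec': array([-0.03600338,  0.56220382,  1.07110739])}
scene {'vertical_fov': 52.171584821636664, 'cx': 256.2065226733871, 'cy': 189.43484117766678, 'rvec': array([ 0.66837314,  2.59091087, -1.22617517]), 'tvec': array([ 0.48451876, -0.08003142,  1.05159882])}
```

View pics/top0.png

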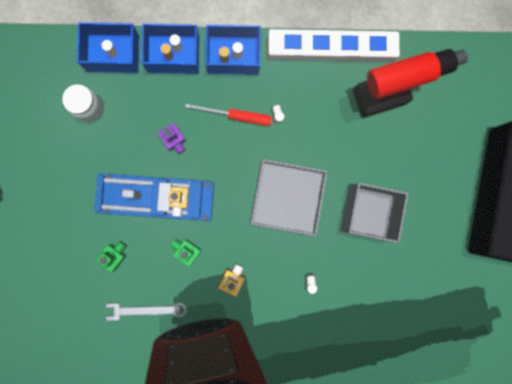

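View pics/scene0.png

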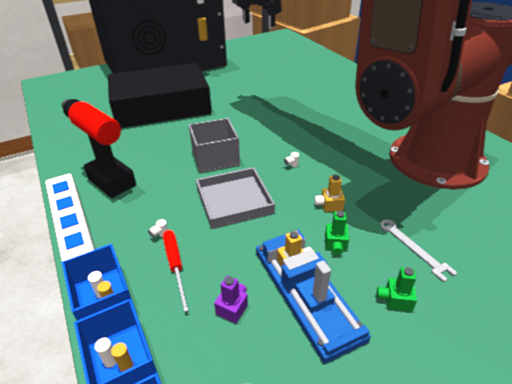

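Top view: the vise spans about (97–213, 174–220). The candidates:
- **Valve:** brass at (178,197) in the vise and brass at (232,283) on the table. Green at (110,257) and (186,251), and purple at (172,138), are look-alikes. The one in the vise fits.
- **Tray:** the wide shallow one at (289,197) fits; the narrower, deeper one at (376,212) is the bin.
- **Handle:** steel post at (131,194).

I'll confirm with an enlarged crop.

```bash
python3 - <<'E'
import cv2,numpy as np
im=cv2.imread("pics/top0.png")
a=cv2.resize(im[168:226,92:220],None,fx=6,fy=6,interpolation=cv2.INTER_CUBIC)
b=cv2.resize(im[154:242,244:334],None,fx=2.5,fy=2.5,interpolation=cv2.INTER_CUBIC)
c=np.zeros((a.shape[0]+b.shape[0],a.shape[1],3),np.uint8); c[:a.shape[0]]=a; c[a.shape[0]:,:b.shape[1]]=b
cv2.imwrite("pics/crop1.png",c)
E
cat > h.py <<'E'
import numpy as np,cv2
from plant import robot
def ray(n,px,z,cal=None):
    c=cal or robot.get_calibration(n); f=192/np.tan(np.radians(c["vertical_fov"]/2))
    R=cv2.Rodrigues(c["rvec"])[0]; t=np.ravel(c["tvec"]); o=-R.T@t
    d=R.T@np.array([(px[0]-c["cx"])/f,(px[1]-c["cy"])/f,1]); return o+d*(z-o[2])/d[2]
E
```

```text
(no output)
```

View pics/crop1.png

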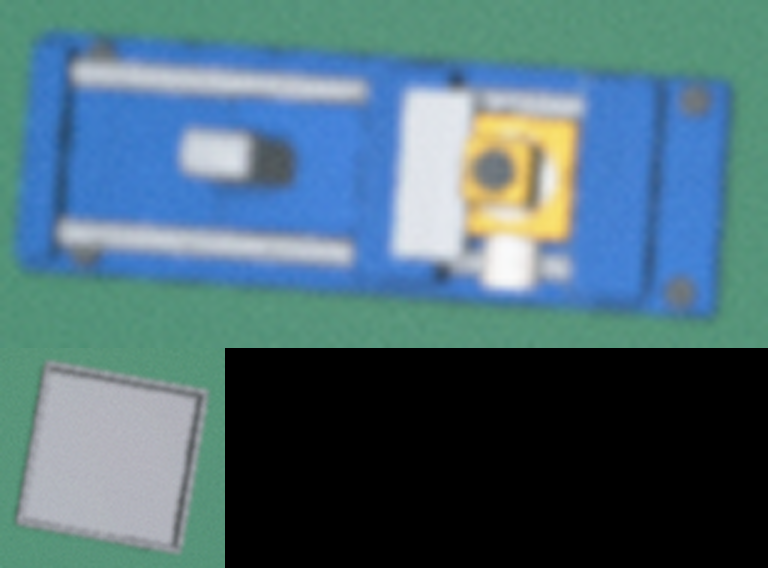

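The crop confirms it: handle top centred at crop (216,155), valve stub at (494,170) with its white port pointing down-image, and tray rim corners clear. The jaw opens towards image-left.

```bash
python3 - <<'E'
from h import *
v=lambda x,y,s,ox,oy:((x+.5)/s-.5+ox,(y+.5)/s-.5+oy)
c=robot.get_calibration("top"); 
V=lambda x,y,z: ray("top",v(x,y,6,92,168),z)
h=V(216,155,.12); s=V(494,170,.107)
print("handle",h,"valve",s,"dist",np.hypot(*(h-s)[:2]),"dir",np.degrees(np.arctan2(*(h-s)[1::-1])))
b=[V(*p,.022) for p in((40,36),(18,268),(716,316),(730,82))]
print(np.array(b).round(4)); 
bc=np.mean(b,0); a=(b[0]+b[1]-b[2]-b[3]); print("vise",bc,"dir",np.degrees(np.arctan2(a[1],a[0])),np.linalg.norm(a)/2)
t=[ray("top",v(x,y,2.5,244,154),.03) for x,y in((46,13),(208,41),(180,203),(16,175))]
print("tray",np.mean(t,0),[np.linalg.norm(t[i]-t[i-1]).round(4) for i in range(4)],np.degrees(np.arctan2(*(t[0]-t[1])[1::-1])))
body=[V(*p,.103) for p in((470,140),(528,140),(526,206),(466,200))]
print(robot.observe()["tcp_rot"])
E
```

```text
handle [0.54672713 0.22174163 0.12      ] valve [0.54318037 0.12913268 0.107     ] dist 0.09267684690287782 dir 87.80674435608402
[[0.5955 0.3107 0.022 ]
 [0.5086 0.3165 0.022 ]
 [0.4931 0.0565 0.022 ]
 [0.5811 0.0525 0.022 ]]
vise [0.54460006 0.18405198 0.022     ] dir 86.6954658954701 0.2594993136437075
tray [ 0.54741139 -0.11778298  0.03      ] [np.float64(0.1482), np.float64(0.1486), np.float64(0.1482), np.float64(0.1491)] 80.84893845679133
[-1.79934337e+02 -1.55053396e-02  2.37097735e+01]
```

```bash
python3 - <<'E'
from h import *
d=np.array([np.cos(np.radians(87)),np.sin(np.radians(87)),0])
H=np.array([.5467,.2217,0])
best=min((q for q in ((robot.ik([*H[:2],.25],[180,0,y]),y) for y in(-3,177)) if q[0] is not None),key=lambda q:abs(q[0][5]))
print(best); yaw=best[1]
robot.move_pose([*H[:2],.25],[180,0,yaw])
g=robot.line_to([*H[:2],.159],vel=.12,guard=15); print("down",g)
robot.set_gripper(0); o=robot.observe(); print(o["time"],o["gripper_width"],o["ft_force"])
if not g and .018<o["gripper_width"]<.03:
    p=np.array(o["tool_pos"]); g=robot.line_to(list(p+.045*d),vel=.04,guard=25)
    o=robot.observe(); q=np.array(o["tool_pos"]); print("slid",g,(q-p)@d,o["ft_force"],o["gripper_width"])
    robot.set_gripper(.085); print(robot.line_to([q[0],q[1],.26],vel=.2),robot.observe()["time"])
    cv2.imwrite("pics/top1.png",robot.grab_frame("top")); cv2.imwrite("pics/scene1.png",robot.grab_frame("scene"))
    c=cv2.resize(robot.grab_frame("scene")[200:370,230:400],None,fx=3,fy=3); cv2.imwrite("pics/s1.png",c)
E
```

```text
(array([ 9.38334978,  3.96709503, -2.12635391, 83.90655106,  0.        ,
       12.38334978]), 177)
down False
4.5167 0.023218150445953132 [-2.01610966  0.04070659  3.76655678]
slid False 0.04418378131069808 [ 0.73292715 -5.83295177  2.42668668] 0.023168319729590076
False 7.0667
```

View s1.

View pics/s1.png

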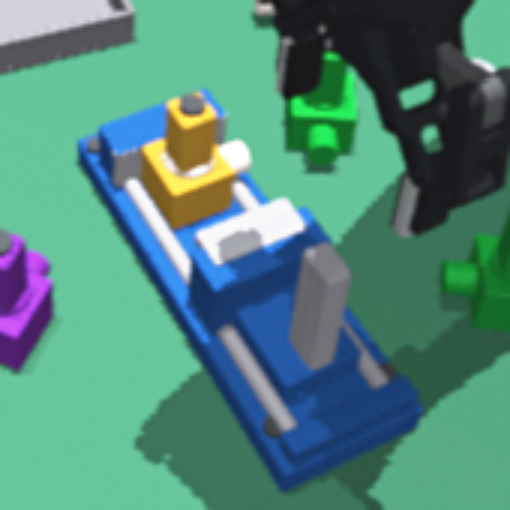

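View pics/top1.png

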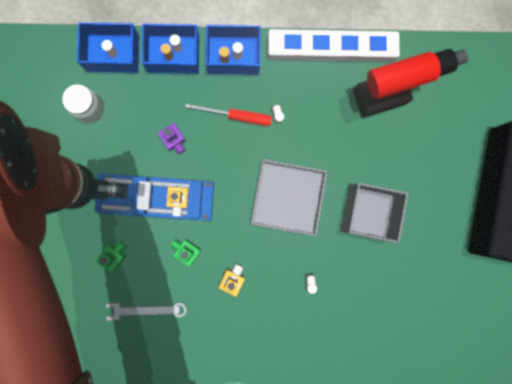

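The close-up shows the lip clear of the brass valve, which still stands against the fixed jaw with its port to the side. In the top view it is still at (177,197). Next: grip the neck across the vise, lift and place it.

```bash
python3 - <<'E'
from h import *
Vx=[.5427,.1294]; T=[.5474,-.1178]
ys=[y for y in(87,-93) if robot.ik([*Vx,.26],[180,0,y]) is not None and robot.ik([*T,.26],[180,0,y]) is not None]
yaw=min(ys,key=lambda y:abs(robot.ik([*Vx,.26],[180,0,y])[5])); print(ys,yaw)
robot.move_pose([*Vx,.26],[180,0,yaw])
g=robot.line_to([*Vx,.142],vel=.12,guard=15); print("down",g,robot.observe()["tool_pos"])
robot.set_gripper(0); w=robot.observe()["gripper_width"]; print("w",w)
if not g and .02<w<.03:
    robot.line_to([*Vx,.16],vel=.05); robot.line_to([*Vx,.27],vel=.15)
    robot.pause(.3); o=robot.observe(); print(o["gripper_width"],o["ft_force"],o["time"])
    cv2.imwrite("pics/lift.png",robot.grab_frame("scene")[100:340,150:450])
E
```

```text
[87, -93] -93
down False [0.54324978 0.12941552 0.14293582]
w 0.023449017290955623
0.022785861543627682 [ 0.34151402 -0.54088126 -3.74135725] 12.2167
```

View pics/lift.png

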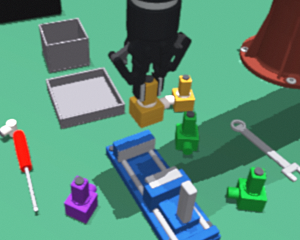

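The valve hangs upright at crop (147,105), clear of the vise, and the jaw is still open. The 3.7 N reading matches about 0.4 kg. Placing it now.

```bash
python3 - <<'E'
from h import *
T=[.5474,-.1178]
robot.line_to([*T,.27],vel=.15); robot.line_to([*T,.145],vel=.1); robot.pause(.3)
g=robot.line_to([*T,.117],vel=.02,guard=5); robot.pause(.3)
o=robot.observe(); print("touch",g,o["tool_pos"],o["ft_force"],o["gripper_width"],o["tcp_rot"])
cv2.imwrite("pics/place.png",cv2.resize(robot.grab_frame("scene")[130:250,170:320],None,fx=3,fy=3)); print(o["time"])
E
```

```text
touch True [ 0.54740306 -0.11781685  0.12521035] [-0.63401592 -0.17518554  5.04790002] 0.022965642081927917 [ 1.79994440e+02  3.91934948e-03 -9.30027612e+01]
17.0167
```

View pics/place.png

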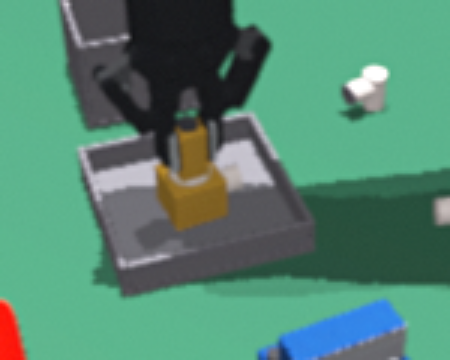

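The valve is upright in the middle of the tray. Contact came at TCP z = 0.125, exactly the height expected for the tray floor. Releasing and retreating.

```bash
python3 - <<'E'
from h import *
T=[.5474,-.1178]
robot.set_gripper(.085); robot.pause(.2); robot.line_to([*T,.28],vel=.12)
robot.line_to([.40,-.25,.30],vel=.2); robot.pause(.5)
o=robot.observe(); print(o["time"],o["ft_force"])
cv2.imwrite("pics/end.png",robot.grab_frame("top")[130:300,80:430]); 
E
```

```text
20.9833 [ 0.00527247 -0.64603302  0.77187735]
```

View pics/end.png

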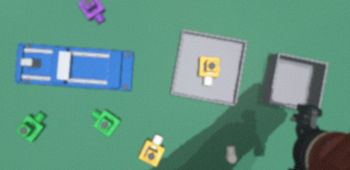

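The valve stands upright in the tray, at crop (209,67), and the jaw is still open. The arm is clear of everything, so I'm handing in.

```bash
python3 -c "
from plant import robot
robot.job_done()"
```

```text
the job is handed in; nothing more can be done
```

The job is handed in: the vise jaw is open, and the brass valve stands upright and released near the middle of the grey tray.

- **Jaw:** I gripped the handle and slid it 44 mm of its 45 mm travel. The stop was not felt, because the 25 N guard never tripped. The final top picture shows the jaw still open.
- **Lift:** I gripped the valve by its neck across the vise (23 mm measured, 24 mm nominal) and lifted it straight out. The load read 3.7 N, which fits about 0.4 kg.
- **Placing:** It touched the tray floor with the tool at 0.125 m, as calculated, while still gripped. I then let go and moved the arm clear.
- **Final state:** The run took about 21 s of the 51 s allowed. No checks failed or disagreed. The final upright and position check was by picture only; I did not measure the valve's pose again after letting go.

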